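# Snap the pattern board onto the jig and bolt it

### The arm

A 6-joint arm with a two-finger parallel gripper is mounted at the origin on a cart in front of the work surface, level with it; the furniture and walls round the work are solid. World frame = base frame: x ahead of the robot, y to its left, z up, the work surface at z = 0. Lengths are in m, angles in rad, forces in N, time in s.
With the tool pointing down it reaches from about 0.3 to 0.775 m from the base axis. Payload 14.6 kg.
Tool frame: the origin (TCP) lies between the finger pads; the fingertips stand 8 mm ahead of it and the grasp point (between the pads) lies 11 mm behind it; x points along the fingers, y is the direction in which the jaws open and shut, and the axes are right-handed (so a half turn about x gives the same grasp; the last joint's range is limited). The gripper opens to 94 mm and grips with 3 to 60 N. Pads are 16 mm wide; open, the fingers measure 119 mm over their backs; the gripper's body (75 mm by 177 mm) begins 78 mm behind the grasp point.
Start: joints at [-1.243, 0.3, 1.521, -0, 1.321, -0.067], TCP at [0.212, -0.508, 0.213] pointing down, gripper open.
Joint ranges: [-3.03, 3.03], [-0.79, 2.21], [0.23, 2.52], [-1.04, 4.18], [0, 3.07], [-2.55, 2.55]. Speed limits (rad/s): [2.22, 2.22, 2.57, 3.14, 3.14, 3.14].

### API

Orientations are given as [roll, pitch, yaw] about the fixed x, y, z axes, in that order (R = Rz(yaw) Ry(pitch) Rx(roll)).
In Python, from station import ctrl gives the robot as it stands.
- The arm moves only by the shell command python3 -m creep 'ROWS' [FORCE]. ROWS is a JSON object of lists of equal length, an entry for each row: "hand": the closure, from -1 (fully open) to 1 (shut); "slide": the shift along the tool's x, y, z in m, a list of three; "spin": the turn about the tool's x in degrees. A call has 1 to 12 rows; each row is the pose to reach, as a shift and turn from the pose commanded when the call began, along the tool's axes at that moment; what a row does not reach only later rows make up. A row lasts 1/12 s, in which the tool goes at most 41.7 mm and 7.16 degrees, less where a joint would pass 70% of its speed; a pose out of reach is approached as far as the arm can. A call with a gripper value outside its range is refused whole. The fingers move at their own pace and stop on an object; FORCE is the grip in N (left out, the last holds). Time passes only in rows, so rows that repeat a pose let the fingers close. It gives the time, the measured TCP pose, the force and the opening at its end, in the units of the state.
- ctrl.get_obs(): the state, without advancing time (a new reading comes with each control period).
- ctrl.camera(name): name is "side" or "top" or "wrist"; returns the picture (400x640x3 uint8, red, green, blue); there is no depth.
- ctrl.calibration(name): a dict with "K" (3x3 intrinsics, pixels), "R" (3x3) and "t" (3): a world point X has camera coordinates R X + t. Camera axes: x right, y down, z forward; pixel columns grow to the right and rows downward; lengths in m; the calibration is good to about 2 mm. A picture is of the moment at which its call begins: read the wrist's pose just before it. calibration takes no time and is no camera call; for the wrist camera it gives the pose at the moment of the call.
- ctrl.hand_in(): hands the job in, once; it reports no verdict.
The state is a dict: "time_s": time; "qpos": joint angles; "joint_vel": joint speeds; "tau": joint torques, N m; "ee_pos": TCP position; "eef_rot": TCP orientation; "force": force on the tool from outside, world axes, zero at the start; "moment": the same for the moment, N m; "grip_width": finger opening in m.
Only numpy, scipy, OpenCV 4.12 (cv2) and the standard library are available. Lean on these libraries where they do the work, as an engineer would, in place of code of your own. Each camera call takes 0.05 s, during which the arm holds its last target.

### The job

The plywood pattern board is lying loosely on the four barbed posts of the jig. Press it down next to each post until all four have clicked through and the board sits flat and fully home on its standoffs; only then push the jig's sliding bolt fully home over the edge of the board. Leave the mallet, the tape roll and the sanding block where they are.

Things in the scene. Friction and masses are not known exactly. Their poses are not given: they have to be found in the camera images.
- jig: Aluminium jig fixed to the table: base plate 120 (x) x 256 (y) x 12 mm, reaching from y = -165 to +91 mm. Origin on the table under the middle of the posts, z up. Four white nylon snap posts on standoffs at x, y = (-34, 60), (-34, -60), (34, 60), (34, -60) mm, numbered 1 to 4; standoff shoulders, where the board seats, at z = 30 mm; post tips at z = 55.5 mm.
- board: Loose plywood board 114 (x) x 156 (y) x 6 mm, 0.25 kg, black insole outline on top; origin at the centre of its underside, axes as the jig's, z up. A 13 x 18 mm hole sits over each post. Good spots to press: the bare top 22 mm from a hole's centre towards the line y = 0. It starts about 15 mm above the shoulders; seated, its underside is at jig z = 30 mm and the tips stand 20 mm above its top.
- hole_1 (a point): Centre of the board's hole over post 1, at the underside (board x -34, y +60 mm). Each post has a sprung barb on its +y and -y side; the board hangs on their slopes and clicks through with its underside 2 mm above the shoulder. This takes 8 to 20 N pressed close to the post. On the way the board tilts up to 0.25 rad, and a hole may rise some 6 mm or go down with its neighbour.
- hole_2 (a point): the same for post 2 (board x -34, y -60 mm)
- hole_3 (a point): the same for post 3 (board x +34, y +60 mm)
- hole_4 (a point): the same for post 4 (board x +34, y -60 mm)
- bolt (a joint): Travel of the steel sliding bolt, on a block beyond the board's -y edge, in m: 0 drawn back (it starts at 0 to 0.008), 0.040 home at a hard stop. It grows along the jig's +y, towards the board; its nose ends 20 mm over the seated board's edge, 2 mm above it. It stays where it is left and takes about 2 N; a board that is not down blocks it.
- lug_top (a point): centre of the top of the bolt's upright dark lug, 14 mm (jig x) x 12 mm (jig y); the lug stands 21 mm above the guide rails, its top at z = 75.5 mm of the jig; push it from its -y side towards +y. The bolt reaches 28 mm past the lug on that side, with its top at z = 50.5 mm.
- mallet: nylon mallet with wooden handle, 257 x 75 x 44 mm, lying beyond the jig (leave alone); origin at the centre of its underside, x along the handle towards the head
- tape_roll: roll of tape, 104 mm across, 25 mm high, lying to the left (leave alone); origin at the centre of its underside
- sand_block: cork sanding block, 60 x 90 x 30 mm, to the left (leave alone); origin at the centre of its underside

How it is judged:
By the outcome, as a careful person would: the job done as asked, in the order asked, and still so for the second after the job is handed in, with the robot touching nothing.
It also fails if it takes over 45 s, if anything falls off the work surface, if the arm or the gripper's body presses on something with over 40 N, if the wrist force passes 120 N, or if a joint passes its speed limit or range.

## Working session

There is one attempt and no reset: what is moved stays moved. The work goes in short steps, Python scripts to look and compute and a shell command to move; the robot and the scene stay as the last step left them, time stands still between calls to the robot, and variables do not carry over. Pictures are saved under pics/ and viewed, and the job is handed in when it is done.

```bash
ls; mkdir -p pics; python3 - <<'E'
from station import ctrl
import cv2
o=ctrl.get_obs();print(o)
for n in("top","side","wrist"):
    c=ctrl.calibration(n);print(n,c)
    cv2.imwrite(f"pics/{n}0.png",cv2.cvtColor(ctrl.camera(n),cv2.COLOR_RGB2BGR))
E
```

```text
pics
{'time_s': 0.0, 'qpos': array([-1.24263659e+00,  3.00476565e-01,  1.52159313e+00, -1.20518067e-05,
        1.32070448e+00, -6.65965504e-02]), 'joint_vel': array([-1.20370201e-03, -4.26994817e-04, -2.49579767e-04, -3.92190299e-04,
        5.47360185e-04, -4.90771089e-05]), 'tau': array([-5.79673051e-04, -5.31805480e+01, -3.52734554e+01,  7.07484456e-02,
        2.43933289e-02, -8.38829601e-05]), 'ee_pos': array([ 0.2114329 , -0.50745429,  0.21287823]), 'eef_rot': array([-1.62751326,  1.56961475,  1.90883868]), 'force': array([ 0.54401679, -0.3789523 ,  0.07952336]), 'moment': array([-0.02839622, -0.01937685,  0.01111452]), 'grip_width': 0.09393904732589835}
top {'K': array([[509.68468044,   0.        , 319.64345702],
       [  0.        , 509.68468044, 205.09672094],
       [  0.        ,   0.        ,   1.        ]]), 'R': array([[ 0.02167315, -0.99966572, -0.01409719],
       [-0.98609674, -0.01905107, -0.16507659],
       [ 0.16475284,  0.01747892, -0.98618   ]]), 't': array([0.15152886, 0.62306133, 1.14050527])}
side {'K': array([[412.4853946 ,   0.        , 322.62209657],
       [  0.        , 412.4853946 , 198.20388294],
       [  0.        ,   0.        ,   1.        ]]), 'R': array([[-0.99844716, -0.05252776,  0.01854987],
       [-0.03905919,  0.42268834, -0.90543302],
       [ 0.03971956, -0.90475157, -0.42408367]]), 't': array([0.62191152, 0.02261079, 1.29218322])}
wrist {'K': array([[340.40257228,   0.        , 325.33741556],
       [  0.        , 340.40257228, 196.98419838],
       [  0.        ,   0.        ,   1.        ]]), 'R': array([[ 3.84654819e-01, -9.23060074e-01, -8.77481761e-04],
       [-8.88349362e-01, -3.70448179e-01,  2.71299757e-01],
       [-2.50751035e-01, -1.03577248e-01, -9.62494505e-01]]), 't': array([-0.54995079, -0.02891397,  0.39164023])}
```

View pics/top0.png

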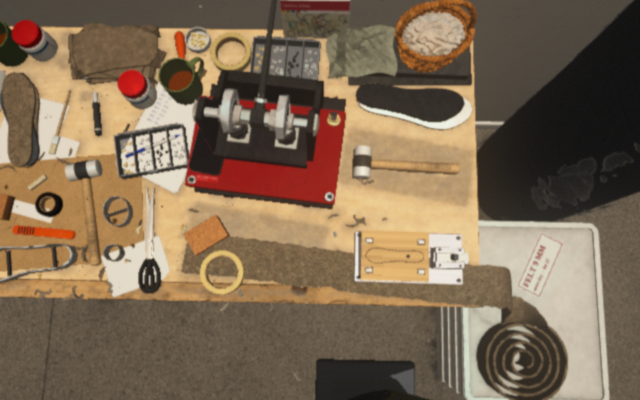

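View pics/side0.png

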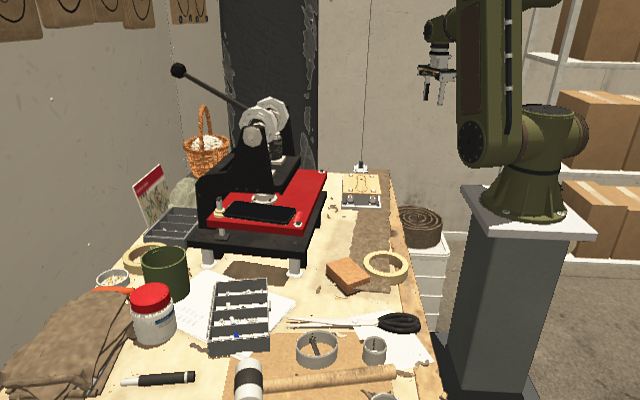

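View pics/wrist0.png

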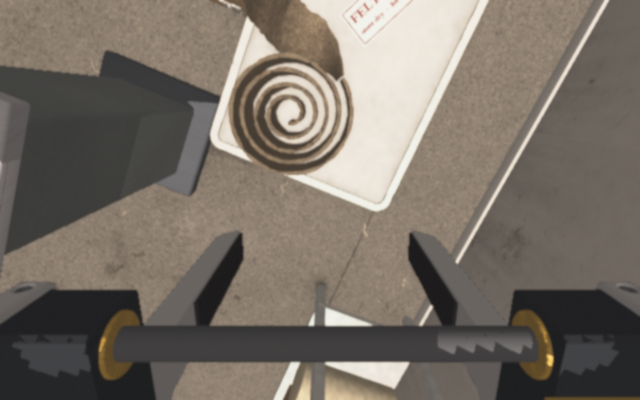

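The top view shows the jig at about (410,257), with the bolt to the right around (448,257). The mallet is at (405,165), the cork block at (207,234) and the tape roll at (221,272). The side view shows the jig far away at (361,190). Next I'll zoom in on the jig.

```bash
python3 - <<'E'
import cv2
a=cv2.imread("pics/top0.png");c=a[222:292,345:475];cv2.imwrite("pics/top0c.png",cv2.resize(c,None,fx=6,fy=6,interpolation=cv2.INTER_CUBIC))
a=cv2.imread("pics/side0.png");c=a[160:220,320:410];cv2.imwrite("pics/side0c.png",cv2.resize(c,None,fx=8,fy=8,interpolation=cv2.INTER_CUBIC))
E
```

```text
(no output)
```

View pics/top0c.png

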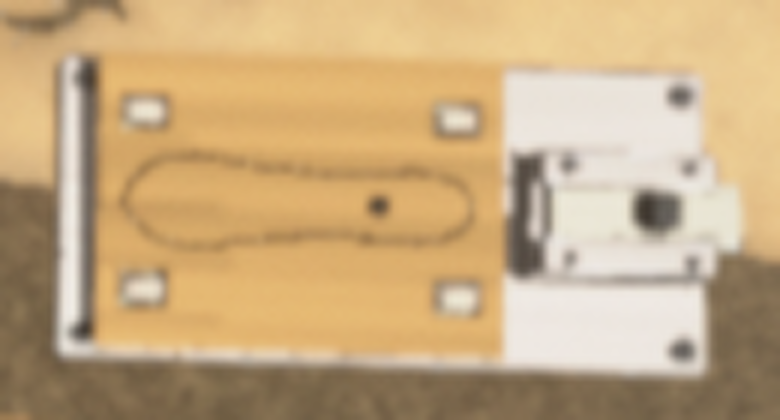

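View pics/side0c.png

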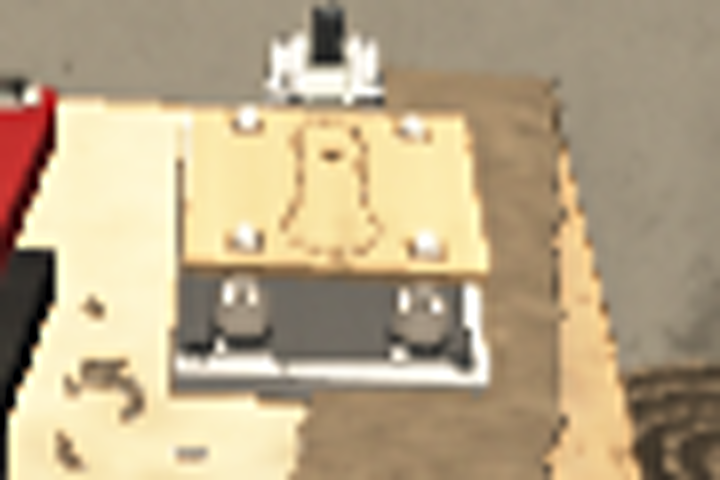

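```bash
cat > h.py <<'E'
import numpy as np, cv2
from station import ctrl
def proj(c,X):
    p=(c["R"]@np.asarray(X,float).T).T+c["t"]; p=p@c["K"].T; return p[:,:2]/p[:,2:]
def back(c,uv,z):
    d=c["R"].T@np.linalg.solve(c["K"],[uv[0],uv[1],1.]); o=-c["R"].T@c["t"]; return o+d*(z-o[2])/d[2]
def jig(p,P):
    x,y,a=p; P=np.asarray(P,float); return np.c_[x+np.cos(a)*P[:,0]-np.sin(a)*P[:,1], y+np.sin(a)*P[:,0]+np.cos(a)*P[:,1],P[:,2]]
def snap(n,f):
    im=cv2.cvtColor(ctrl.camera(n),cv2.COLOR_RGB2BGR); cv2.imwrite("pics/"+f,im); return im
E
python3 - <<'E'
from h import *
from scipy.optimize import least_squares
c=ctrl.calibration("top")
px=lambda L:(np.array(L)+.5)/6-.5+[345,222]
A=px([(143,290),(458,300),(146,111),(458,120),(60,57),(57,357),(705,373),(700,75)])
P=np.array([(-34,60,52),(-34,-60,52),(34,60,52),(34,-60,52),(60,91,12),(-60,91,12),(-60,-165,12),(60,-165,12)])/1e3
r=least_squares(lambda p:(proj(c,jig(p,P))-A).ravel(),[.5,-.2,0],loss='soft_l1')
print(r.x,(r.fun.reshape(-1,2)).round(2))
print("lug",back(c,px([(657,210)])[0],.0755), jig(r.x,[[0,0,0]]))
l=back(c,px([(657,210)])[0],.0755)[:2]-r.x[:2];a=r.x[2];print("lug in jig",np.cos(a)*l[0]+np.sin(a)*l[1],-np.sin(a)*l[0]+np.cos(a)*l[1])
for n,q in(("top",(385,265)),("block",0)):pass
for nm,u,z in(("mallet head",(362,162),.02),("mallet end",(459,168),.02),("tape",(221,272),.025),("block",(207,234),.03)): print(nm,back(c,u,z))
E
```

```text
[ 0.50526075 -0.01075239 -0.00615331] [[-0.07 -0.02]
 [-0.03 -0.25]
 [-0.22  0.21]
 [-0.18  0.08]
 [-0.04 -0.32]
 [-0.38  0.21]
 [ 0.55  0.58]
 [ 0.46 -0.53]]
lug [ 0.50446497 -0.14111361  0.0755    ] [[ 0.50526075 -0.01075239  0.        ]]
lug in jig 6.392107108877678e-06 -0.1303636477488186
mallet head [0.73383093 0.06389184 0.02      ]
mallet end [ 0.72310502 -0.17133371  0.02      ]
tape [0.46051248 0.39326263 0.025     ]
block [0.54898985 0.43032007 0.03      ]
```

```bash
cat >> h.py <<'E'
from scipy.spatial.transform import Rotation as Ro
J=[0.50526,-0.01075,-0.00615]
def tool():
    o=ctrl.get_obs(); return np.array(o["ee_pos"]),Ro.from_euler("xyz",o["eef_rot"]).as_matrix(),o
def goto(P):  # jig coords of fingertip (m) -> slide from here
    p,R,o=tool(); w=jig(J,[P])[0]+[0,0,.008]
    a=J[2]; yj=np.array([np.cos(a),np.sin(a),0]); 
    zj=R.T@yj; s=np.degrees(np.arctan2(zj[2],zj[1])); 
    print("slide",(R.T@(w-p)).round(4),"spin",round((s+90)%180-90,2),"dist",np.linalg.norm(w-p).round(3))
def st():
    p,R,o=tool(); d=p-[0,0,.008]-[J[0],J[1],0]; a=J[2]
    print("t",round(o["time_s"],2),"tip in jig mm",(1e3*np.array([np.cos(a)*d[0]+np.sin(a)*d[1],-np.sin(a)*d[0]+np.cos(a)*d[1],d[2]])).round(1),"F",o["force"].round(1),"w",round(o["grip_width"],4))
E
python3 - <<'E'
from h import *
p,R,o=tool();print(R.round(3));st();goto([-.034,.038,.12])
E
```

```text
[[-0.     0.385 -0.923]
 [ 0.001 -0.923 -0.385]
 [-1.    -0.001 -0.   ]]
t 0.15 tip in jig mm [-290.7 -498.6  205. ] F [0.7 1.2 0.2] w 0.094
slide [ 0.0854 -0.3937 -0.4458] spin -67.03 dist 0.601
```

```bash
python3 -m creep '{"hand":[1,1,1,1,1,1,1,1,1,1,1,1],"slide":[[0.003,-0.013,-0.015],[0.008,-0.04,-0.045],[0.013,-0.067,-0.075],[0.018,-0.094,-0.105],[0.023,-0.121,-0.135],[0.028,-0.148,-0.165],[0.033,-0.175,-0.195],[0.038,-0.202,-0.225],[0.043,-0.229,-0.255],[0.048,-0.256,-0.285],[0.053,-0.283,-0.315],[0.058,-0.305,-0.340]],"spin":[-2,-7,-12,-17,-22,-27,-32,-37,-42,-47,-52,-56]}' 20
python3 - <<'E'
from h import *
st();goto([-.034,.038,.075])
E
```

```text
time_s: 1.15
ee_pos: [0.4085, -0.0929, 0.1553]
eef_rot: [1.983, 1.571, 0.219]
force: [0.3, -0.1, 0.3]
grip_width: 0.0174
t 1.15 tip in jig mm [-96.2 -82.8 147.3] F [ 0.3 -0.1  0.3] w 0.0174
slide [ 0.0723  0.0386 -0.1302] spin -10.73 dist 0.154
```

```bash
python3 -m creep '{"hand":[1,1,1,1,1,1,1],"slide":[[0.015,0.008,-0.03],[0.03,0.016,-0.06],[0.045,0.024,-0.09],[0.06,0.033,-0.115],[0.072,0.0386,-0.13],[0.072,0.0386,-0.13],[0.072,0.0386,-0.13]],"spin":[-3,-6,-9,-10.7,-10.7,-10.7,-10.7]}'
python3 - <<'E'
from h import *
st();goto([-.034,.038,.053])
snap("wrist","w1.png");im=snap("top","t1.png")
cv2.imwrite("pics/t1c.png",cv2.resize(im[200:300,330:480],None,fx=5,fy=5,interpolation=cv2.INTER_CUBIC))
E
```

```text
time_s: 1.73
ee_pos: [0.4711, 0.0247, 0.0829]
eef_rot: [-1.541, 1.569, -3.122]
force: [0.2, 0.0, -0.7]
grip_width: 0.0004
t 1.73 tip in jig mm [-34.3  35.3  74.9] F [ 0.2  0.  -0.7] w 0.0004
slide [ 0.0219  0.0004 -0.0027] spin -0.26 dist 0.022
```

View pics/w1.png

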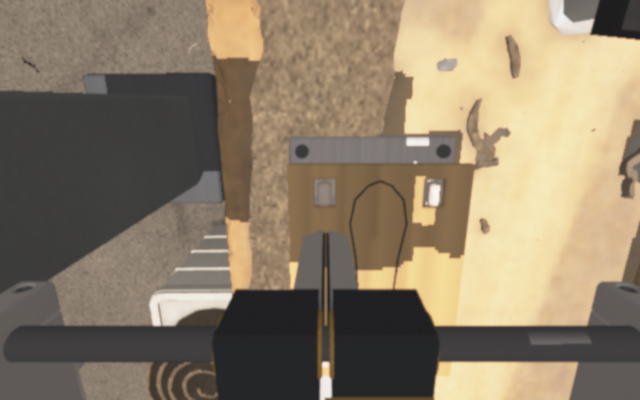

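View pics/t1c.png

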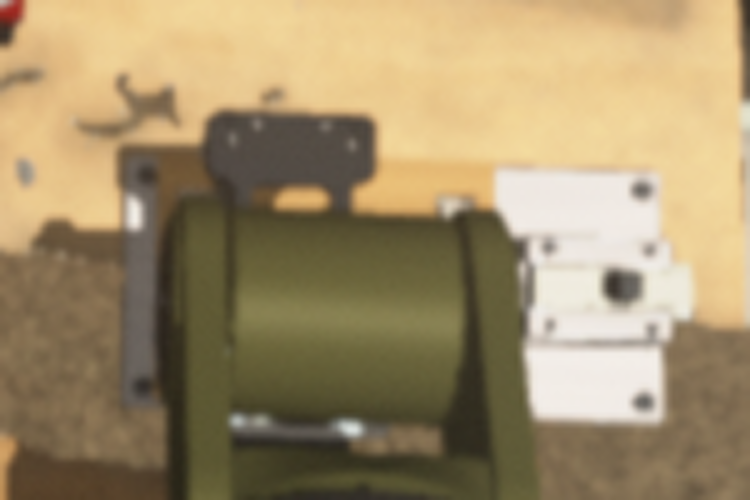

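The wrist view shows post 1 at (325,192), post 3 at (433,192) and the closed fingertips in line with post 1, ending near (325,240). The top view is blocked by the arm. I'll check the registration against the wrist calibration.

```bash
python3 - <<'E'
from h import *
c=ctrl.calibration("wrist")
print(proj(c,jig(J,[[-.034,.06,.054],[.034,.06,.054],[-.060,.091,.012],[.06,.091,.012],[.057,.078,.051]])).round(0))
p,R,o=tool(); print(proj(c,[p+[0,0,-.008]]))
E
```

```text
[[326. 191.]
 [437. 190.]
 [289. 133.]
 [459. 132.]
 [476. 160.]]
[[326.28061468 244.2316211 ]]
```

```bash
python3 -m creep '{"hand":[1,1,1,1,1,1,1,1,1,1,1,1],"slide":[[0.008,0,-0.0027],[0.016,0,-0.0027],[0.021,0,-0.0027],[0.023,0,-0.0027],[0.025,0,-0.0027],[0.027,0,-0.0027],[0.029,0,-0.0027],[0.031,0,-0.0027],[0.0325,0,-0.0027],[0.034,0,-0.0027],[0.035,0,-0.0027],[0.035,0,-0.0027]],"spin":[0,0,0,0,0,0,0,0,0,0,0,0]}'
python3 - <<'E'
from h import *
st()
snap("wrist","w2.png")
im=snap("side","s2.png");cv2.imwrite("pics/s2c.png",cv2.resize(im[150:225,310:420],None,fx=7,fy=7,interpolation=cv2.INTER_CUBIC))
E
```

```text
time_s: 2.83
ee_pos: [0.472, 0.027, 0.049]
eef_rot: [1.339, 1.57, -0.244]
force: [-3.5, -0.5, 10.3]
grip_width: 0.0006
t 2.83 tip in jig mm [-33.5  37.5  41. ] F [-3.5 -0.5 10.3] w 0.0006
```

View pics/w2.png

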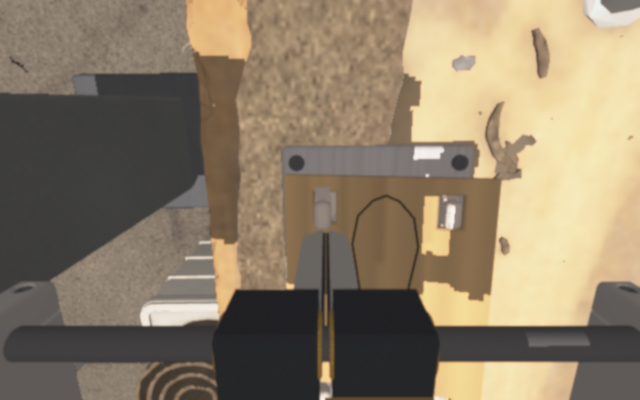

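View pics/s2c.png

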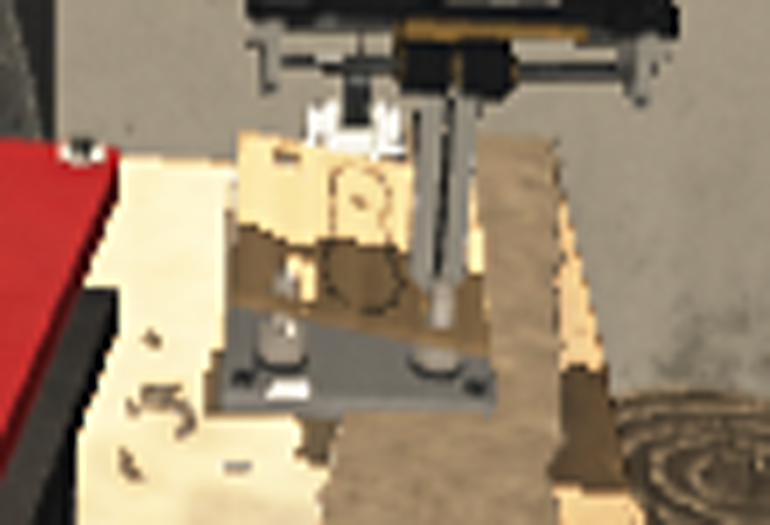

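The side view shows the board's post 1 corner low, with post 3 (crop (285,300)) and the -y end still high, and the wrist view agrees. I'll press a little further to be sure post 1 is through.

```bash
python3 -m creep '{"hand":[1,1,1,1],"slide":[[0.001,0,0],[0.002,0,0],[0.003,0,0],[0.003,0,0]],"spin":[0,0,0,0]}'; python3 -m creep '{"hand":[1,1,1,1],"slide":[[0.001,0,0],[0.002,0,0],[0.003,0,0],[0.003,0,0]],"spin":[0,0,0,0]}'
python3 - <<'E'
from h import *
st()
E
```

```text
time_s: 3.27
ee_pos: [0.4725, 0.0269, 0.0476]
eef_rot: [1.419, 1.568, -0.163]
force: [-10.7, -1.8, 32.9]
grip_width: 0.0002
time_s: 3.6
ee_pos: [0.4726, 0.0264, 0.0453]
eef_rot: [1.118, 1.568, -0.464]
force: [-13.8, -7.5, 42.7]
grip_width: 0.0003
t 3.6 tip in jig mm [-32.9  37.   37.3] F [-13.8  -7.5  42.7] w 0.0003
```

```bash
python3 -m creep '{"hand":[1,1,1,1,1,1,1,1,1],"slide":[[-0.015,0,0],[-0.035,0,0],[-0.036,0.02,0],[-0.036,0.045,0],[-0.036,0.067,-0.001],[-0.036,0.067,-0.001],[-0.026,0.067,-0.001],[-0.02,0.067,-0.001],[-0.018,0.067,-0.001]],"spin":[0,0,0,0,0,0,0,0,0]}'
python3 - <<'E'
from h import *
st();goto([.034,.038,.034])
E
```

```text
time_s: 4.35
ee_pos: [0.5372, 0.0273, 0.0588]
eef_rot: [-1.576, 1.568, 3.125]
force: [-1.7, 0.1, 4.7]
grip_width: 0.0001
t 4.35 tip in jig mm [31.7 38.3 50.8] F [-1.7  0.1  4.7] w 0.0001
slide [0.0168 0.0024 0.0003] spin -0.33 dist 0.017
```

```bash
python3 -m creep '{"hand":[1,1,1,1,1,1,1,1,1,1,1],"slide":[[0.002,0.001,0],[0.004,0.002,0],[0.006,0.002,0],[0.008,0.002,0],[0.01,0.002,0],[0.012,0.002,0],[0.014,0.002,0],[0.015,0.002,0],[0.016,0.002,0],[0.017,0.002,0],[0.017,0.002,0]],"spin":[0,0,0,0,0,0,0,0,0,0,0]}'
python3 - <<'E'
from h import *
st()
snap("wrist","w3.png")
im=snap("side","s3.png");cv2.imwrite("pics/s3c.png",cv2.resize(im[150:225,310:420],None,fx=7,fy=7,interpolation=cv2.INTER_CUBIC))
E
```

```text
time_s: 5.27
ee_pos: [0.5406, 0.0271, 0.0442]
eef_rot: [0.519, 1.57, -1.063]
force: [-4.3, -2.3, 12.3]
grip_width: 0.0006
t 5.27 tip in jig mm [35.1 38.1 36.2] F [-4.3 -2.3 12.3] w 0.0006
```

View pics/s3c.png

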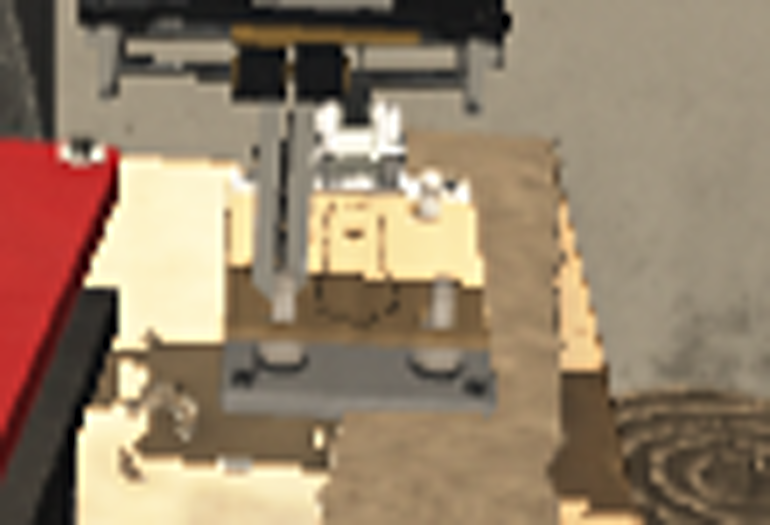

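The side view now shows the board level at the +y end, low on both standoffs. Post 2 at (428,195) also stands proud. I'll finish pressing post 3 and move to post 4.

```bash
python3 -m creep '{"hand":[1,1,1,1],"slide":[[0.001,0,0],[0.002,0,0],[0.003,0,0],[0.003,0,0]],"spin":[0,0,0,0]}';  python3 -m creep '{"hand":[1,1,1,1,1,1,1,1],"slide":[[-0.015,0,0],[-0.038,0,0],[-0.038,0,0.025],[-0.038,0,0.05],[-0.038,0,0.076],[-0.038,0,0.076],[-0.038,0,0.076],[-0.025,0,0.076]],"spin":[0,0,0,0,0,0,0,0]}'
python3 - <<'E'
from h import *
st();goto([.034,-.038,.034])
E
```

```text
time_s: 5.7
ee_pos: [0.5409, 0.0271, 0.0437]
eef_rot: [1.136, 1.57, -0.446]
force: [-21.3, -2.8, 47.1]
grip_width: 0.0007
time_s: 6.37
ee_pos: [0.5407, -0.0483, 0.067]
eef_rot: [1.521, 1.568, -0.062]
force: [0.6, 0.3, 0.8]
grip_width: 0.0005
t 6.37 tip in jig mm [ 35.7 -37.4  59. ] F [0.6 0.3 0.8] w 0.0005
slide [ 0.025  -0.0017  0.0006] spin -0.35 dist 0.025
```

```bash
python3 -m creep '{"hand":[1,1,1,1,1,1,1,1,1,1,1,1],"slide":[[0.004,-0.001,0],[0.006,-0.001,0],[0.008,-0.001,0],[0.010,-0.001,0],[0.012,-0.001,0],[0.014,-0.001,0],[0.016,-0.001,0],[0.018,-0.001,0],[0.02,-0.001,0],[0.022,-0.001,0],[0.024,-0.001,0],[0.024,-0.001,0]],"spin":[0,0,0,0,0,0,0,0,0,0,0,0]}'
python3 - <<'E'
from h import *
st()
E
```

```text
time_s: 7.37
ee_pos: [0.539, -0.0487, 0.0439]
eef_rot: [1.322, 1.57, -0.261]
force: [-14.9, 2.0, 33.3]
grip_width: 0.0003
t 7.37 tip in jig mm [ 34.  -37.8  35.9] F [-14.9   2.   33.3] w 0.0003
```

```bash
python3 -m creep '{"hand":[1,1,1,1,1,1,1,1],"slide":[[-0.015,0,0],[-0.035,0,0],[-0.036,-0.02,0],[-0.036,-0.045,0],[-0.036,-0.068,0],[-0.036,-0.068,0],[-0.036,-0.068,0],[-0.025,-0.068,0]],"spin":[0,0,0,0,0,0,0,0]}'
python3 -m creep '{"hand":[1,1,1,1,1,1,1,1,1,1,1,1],"slide":[[0.004,0,0],[0.006,0,0],[0.008,0,0],[0.010,0,0],[0.012,0,0],[0.014,0,0],[0.016,0,0],[0.018,0,0],[0.02,0,0],[0.022,0,0],[0.024,0,0],[0.024,0,0]],"spin":[0,0,0,0,0,0,0,0,0,0,0,0]}'
python3 - <<'E'
from h import *
st()
im=snap("side","s4.png");cv2.imwrite("pics/s4c.png",cv2.resize(im[150:225,310:420],None,fx=7,fy=7,interpolation=cv2.INTER_CUBIC))
E
```

```text
time_s: 8.03
ee_pos: [0.4726, -0.0481, 0.0681]
eef_rot: [1.412, 1.567, -0.171]
force: [-0.6, -0.3, 0.1]
grip_width: 0.0001
time_s: 9.03
ee_pos: [0.4709, -0.0479, 0.044]
eef_rot: [0.771, 1.571, -0.811]
force: [-12.5, 1.1, 27.8]
grip_width: 0.0006
t 9.03 tip in jig mm [-34.2 -37.3  36. ] F [-12.5   1.1  27.8] w 0.0006
```

View pics/s4c.png

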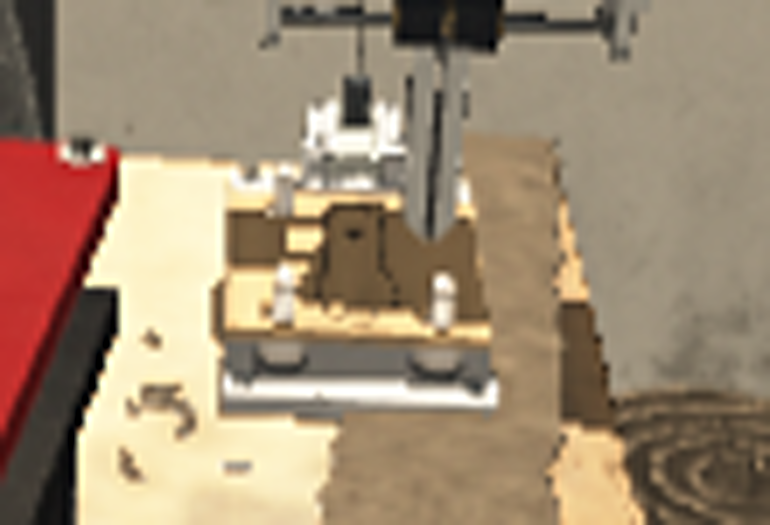

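The side view shows the board low and level, with all four posts standing well above it. The fingertips read 36.0 mm at post 2, which matches the seated top. I'll lift clear, look, and line up behind the lug.

```bash
python3 -m creep '{"hand":[1,1,1,1,1,1,1,1,1],"slide":[[-0.02,0,0],[-0.05,0,0],[-0.07,0.005,0.02],[-0.08,0.015,0.055],[-0.08,0.025,0.09],[-0.08,0.034,0.12],[-0.08,0.034,0.123],[-0.08,0.034,0.123],[-0.08,0.034,0.123]],"spin":[0,0,0,0,0,0,0,0,0]}'
python3 - <<'E'
from h import *
st();goto([0,-.16,.058])
c=ctrl.calibration("wrist");snap("wrist","w5.png")
H=[(-34,60),(-34,-60),(34,60),(34,-60)]
print("tips",proj(c,jig(J,[[a/1e3,b/1e3,.0555] for a,b in H])).round(0).tolist())
for z in(36,42): print(z,proj(c,jig(J,[[a/1e3,b/1e3,z/1e3] for a,b in[(-57,78),(57,78),(57,-78),(-57,-78)]])).round(0).tolist())
print("lug",proj(c,jig(J,[[0,-.130,.0755]])))
im=snap("side","s5.png");cv2.imwrite("pics/s5c.png",cv2.resize(im[150:225,310:420],None,fx=7,fy=7,interpolation=cv2.INTER_CUBIC))
c=ctrl.calibration("side")
for z in(36,38,42): print(z,((proj(c,jig(J,[[a/1e3,b/1e3,z/1e3] for a,b in[(-57,78),(57,78),(57,-78),(-57,-78)]])) -[310,150])*7+3).round(0).tolist())
E
```

```text
time_s: 9.83
ee_pos: [0.5029, -0.1708, 0.1221]
eef_rot: [-2.123, 1.57, 2.577]
force: [0.1, 0.0, -0.2]
grip_width: 0.0009
t 9.83 tip in jig mm [  -1.4 -160.1  114.1] F [ 0.1  0.  -0.2] w 0.0009
slide [ 0.0561  0.0014 -0.0001] spin -0.35 dist 0.056
tips [[266.0, -161.0], [275.0, 67.0], [387.0, -162.0], [379.0, 67.0]]
36 [[231.0, -174.0], [421.0, -176.0], [406.0, 95.0], [249.0, 96.0]]
42 [[228.0, -182.0], [424.0, -184.0], [408.0, 95.0], [247.0, 96.0]]
lug [[327.95991167 177.87749922]]
36 [[492.0, 343.0], [225.0, 332.0], [230.0, 195.0], [470.0, 204.0]]
38 [[492.0, 339.0], [225.0, 328.0], [230.0, 191.0], [470.0, 200.0]]
42 [[493.0, 330.0], [225.0, 319.0], [231.0, 183.0], [471.0, 193.0]]
```

View pics/w5.png

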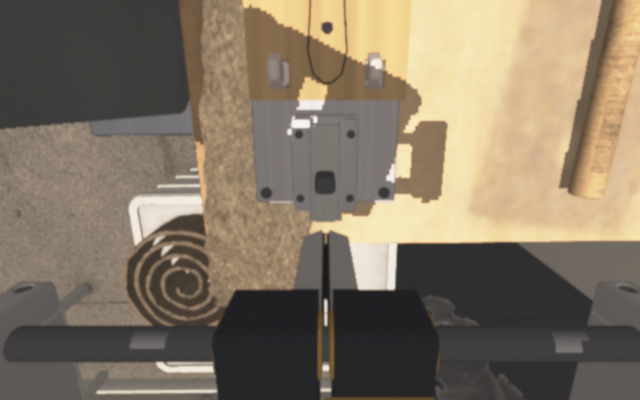

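View pics/s5c.png

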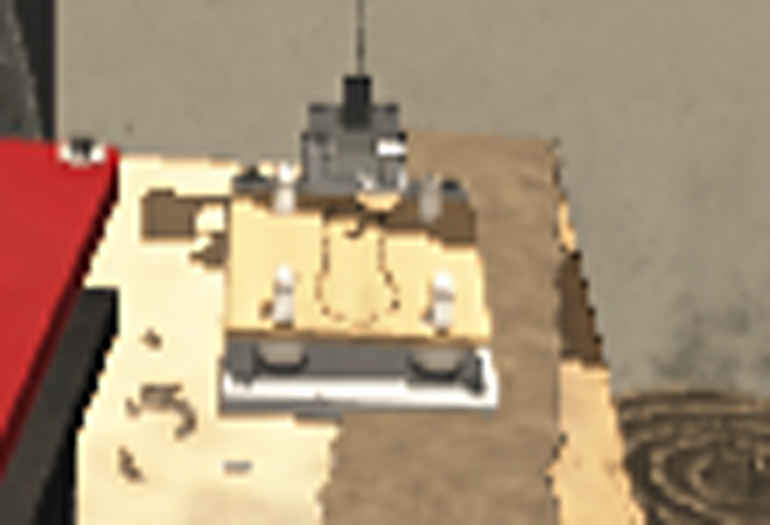

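The wrist view shows the lug at (325,182), where it was predicted, and the -y board edge at about row 98 with posts 2 and 4 at (277,70) and (375,68). The side view fits a seated board within its roughly 3 mm resolution. Post 1 was pressed while the board was tilted, so I'll press it again as a check on its height before touching the bolt.

```bash
python3 -m creep '{"hand":[1,1,1,1,1,1,1,1,1,1,1],"slide":[[0,-0.005,-0.02],[0,-0.011,-0.055],[0.005,-0.018,-0.09],[0.015,-0.024,-0.125],[0.03,-0.03,-0.16],[0.045,-0.033,-0.188],[0.055,-0.033,-0.198],[0.065,-0.033,-0.198],[0.072,-0.033,-0.198],[0.077,-0.033,-0.198],[0.077,-0.033,-0.198]],"spin":[0,0,0,0,0,0,0,0,0,0,0]}'
python3 -m creep '{"hand":[1,1],"slide":[[0.001,0,0],[0.001,0,0]],"spin":[0,0]}'
python3 -m creep '{"hand":[1,1,1],"slide":[[0.0015,0,0],[0.0025,0,0],[0.0025,0,0]],"spin":[0,0,0]}'
python3 - <<'E'
from h import *
st()
E
```

```text
time_s: 10.85
ee_pos: [0.4726, 0.0261, 0.0448]
eef_rot: [-1.596, 1.57, 3.103]
force: [0.0, 0.3, 0.6]
grip_width: 0.0002
time_s: 11.02
ee_pos: [0.4728, 0.0264, 0.0446]
eef_rot: [1.405, 1.57, -0.178]
force: [-0.8, 0.2, -0.1]
grip_width: 0.0004
time_s: 11.27
ee_pos: [0.4731, 0.0266, 0.044]
eef_rot: [1.138, 1.569, -0.445]
force: [-11.9, -3.4, 28.5]
grip_width: 0.0004
t 11.27 tip in jig mm [-32.4  37.1  36. ] F [-11.9  -3.4  28.5] w 0.0004
```

Tip height 36.6 mm gave no contact, and 28 N at 36.0 mm was solid, so corner 1 is home. Now the bolt.

```bash
python3 -m creep '{"hand":[1,1,1,1,1,1,1,1,1,1,1,1],"slide":[[-0.02,0,0],[-0.05,0.005,0.01],[-0.07,0.012,0.04],[-0.075,0.018,0.075],[-0.075,0.024,0.11],[-0.075,0.03,0.145],[-0.075,0.034,0.18],[-0.075,0.034,0.199],[-0.075,0.034,0.199],[-0.06,0.034,0.199],[-0.045,0.034,0.199],[-0.045,0.034,0.199]],"spin":[0,0,0,0,0,0,0,0,0,0,0,0]}'
python3 - <<'E'
from h import *
st();goto([0,-.16,.058])
E
```

```text
time_s: 12.27
ee_pos: [0.503, -0.1715, 0.0848]
eef_rot: [-1.969, 1.567, 2.731]
force: [0.2, -0.4, -0.0]
grip_width: 0.0006
t 12.27 tip in jig mm [  -1.2 -160.7   76.8] F [ 0.2 -0.4 -0. ] w 0.0006
slide [ 0.0188  0.0013 -0.0007] spin -0.34 dist 0.019
```

```bash
python3 -m creep '{"hand":[1,1,1,1,1,1,1,1,1,1,1,1],"slide":[[0.009,0.001,0],[0.018,0.001,0],[0.018,0.001,0],[0.018,0.001,-0.006],[0.018,0.001,-0.012],[0.018,0.001,-0.017],[0.018,0.001,-0.022],[0.018,0.001,-0.027],[0.018,0.001,-0.032],[0.018,0.001,-0.037],[0.018,0.001,-0.042],[0.018,0.001,-0.046]],"spin":[0,0,0,0,0,0,0,0,0,0,0,0]}'
python3 - <<'E'
from h import *
st()
E
python3 -m creep '{"hand":[1,1,1,1],"slide":[[0,0,-0.002],[0,0,-0.004],[0,0,-0.005],[0,0,-0.005]],"spin":[0,0,0,0]}'
```

```text
time_s: 13.27
ee_pos: [0.5059, -0.1257, 0.0691]
eef_rot: [1.386, 1.57, -0.197]
force: [-0.1, -1.5, 1.2]
grip_width: 0.0003
t 13.27 tip in jig mm [   1.3 -114.9   61.1] F [-0.1 -1.5  1.2] w 0.0003
time_s: 13.6
ee_pos: [0.506, -0.1244, 0.0693]
eef_rot: [0.193, 1.565, -1.39]
force: [-2.5, -29.7, -1.3]
grip_width: 0.0004
```

```bash
python3 -m creep '{"hand":[1,1,1,1],"slide":[[0,0,-0.0005],[0,0,-0.0005],[0,0,-0.0005],[0,0,-0.0005]],"spin":[0,0,0,0]}'
python3 - <<'E'
from h import *
st()
E
python3 -m creep '{"hand":[1,1,1,1,1,1,1,1,1,1,1,1],"slide":[[0,0,0.012],[0,0,0.03],[-0.02,0,0.04],[-0.05,0,0.04],[-0.08,0,0.04],[-0.1,0,0.04],[-0.1,0,0.04],[-0.1,0,0.04],[-0.1,0,0.04],[-0.1,0,0.04],[-0.1,0,0.04],[-0.1,0,0.04]],"spin":[0,0,0,0,0,0,0,0,0,0,0,0]}'
python3 - <<'E'
from h import *
st();c=ctrl.calibration("wrist");snap("wrist","w6.png")
print("lug pred(-.0924)",proj(c,jig(J,[[0,-.0904,.0755],[0,-.0984,.0755],[0,-.130,.0755],[0,-.058,.05],[0,-.066,.05],[0,-.078,.036],[-.034,-.06,.0555],[.034,-.06,.0555]])).round(1).tolist())
im=snap("top","t6.png");cv2.imwrite("pics/t6c.png",cv2.resize(im[222:292,345:475],None,fx=6,fy=6,interpolation=cv2.INTER_CUBIC))
im=snap("side","s6.png");cv2.imwrite("pics/s6c.png",cv2.resize(im[150:225,310:420],None,fx=7,fy=7,interpolation=cv2.INTER_CUBIC))
E
```

```text
time_s: 13.93
ee_pos: [0.506, -0.1244, 0.0693]
eef_rot: [0.19, 1.565, -1.393]
force: [-2.5, -31.7, -1.1]
grip_width: 0.0006
t 13.93 tip in jig mm [   1.4 -113.6   61.3] F [ -2.5 -31.7  -1.1] w 0.0006
time_s: 14.93
ee_pos: [0.5051, -0.1606, 0.1682]
eef_rot: [-1.989, 1.569, 2.711]
force: [0.7, -0.4, 1.0]
grip_width: 0.0005
t 14.93 tip in jig mm [   0.8 -149.8  160.2] F [ 0.7 -0.4  1. ] w 0.0005
lug pred(-.0924) [[324.6, 127.1], [324.7, 137.7], [324.9, 177.9], [324.4, 83.9], [324.5, 94.2], [324.6, 109.1], [281.6, 86.5], [367.3, 86.0]]
```

View pics/w6.png

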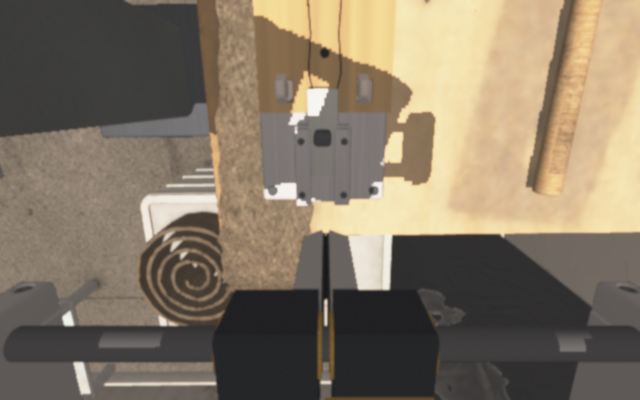

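View pics/t6c.png

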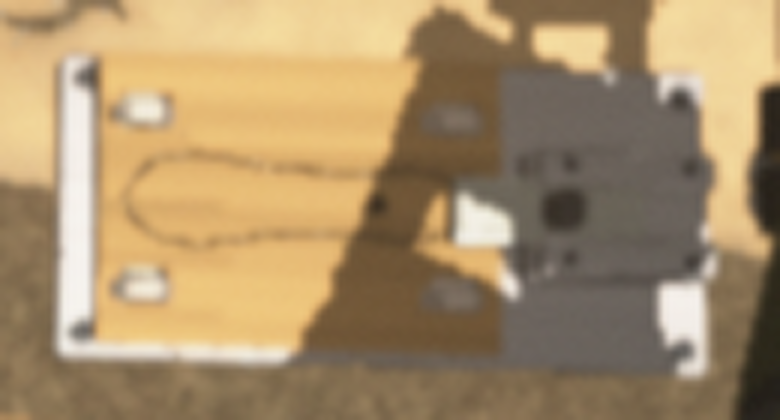

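View pics/s6c.png

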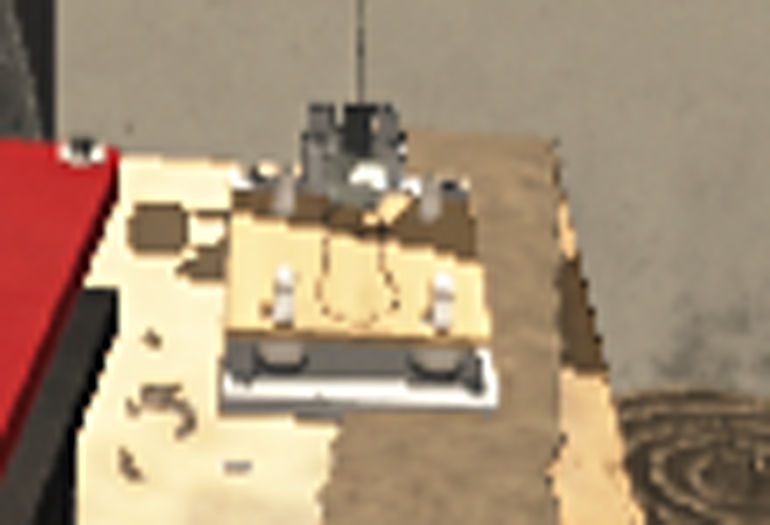

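The wrist view shows the nose at about (322,88), the lug at (322,137) and the board edge at about row 112. The top view shows the nose at crop (455,210) over the board. I'll work out the nose position.

```bash
python3 - <<'E'
from h import *
c=ctrl.calibration("wrist");t=ctrl.calibration("top")
ij=lambda w:(1e3*np.array([np.cos(J[2])*(w[0]-J[0])+np.sin(J[2])*(w[1]-J[1]),-np.sin(J[2])*(w[0]-J[0])+np.cos(J[2])*(w[1]-J[1])])).round(1)
px=lambda u:(np.array(u)+.5)/6-.5+[345,222]
for z in(.038,.0505): print("nose w",ij(back(c,(322,88),z)),"nose t",ij(back(t,px((455,210)),z)))
print("edge w",ij(back(c,(322,112.5),.036)),"edge t",ij(back(t,px((501,150)),.036)))
print("lug w",ij(back(c,(322,137.5),.0755)),"t",ij(back(t,px((564,210)),.0755)))
E
```

```text
nose w [ -1.8 -60.9] nose t [  0.6 -61.6]
nose w [ -1.7 -61.3] nose t [ -0.3 -59.4]
edge w [ -2. -81.] edge t [ 24.5 -80. ]
lug w [ -1.8 -98.5] t [ -0.9 -95.6]
```

The nose is 20 mm past the board edge in both views, against a hard 30 N stop, so the bolt is home and the arm is clear.

```bash
python3 - <<'E'
from h import *
st();print(ctrl.hand_in())
E
```

```text
t 15.08 tip in jig mm [   1.  -150.   160.6] F [-0.3  0.3 -0.5] w 0.0007
the job is handed in; nothing more can be done
None
```

The board is seated on all four posts and the bolt is home over its edge; I handed the job in at 15.1 s with the arm clear. I pressed with closed fingers next to posts 1, 3, 4 and 2, then went back to post 1, and only then pushed the bolt until it stopped hard.

- **Board:** the fingertips stopped solid at jig z 35.7 to 36.0 mm at every post under 28–47 N, and the seated top is at 36 mm. At post 1 there was no contact at 36.6 mm, so that corner was down before I pressed it again. The other three corners were only measured under load. The side view fits a level board, but only to about 3 mm.
- **Bolt:** it stopped dead at about 30 N. The top and wrist views put its nose about 20 mm past the board's edge, which is the home position.
- **Disagreements:** the two views differ by about 3 mm on the lug position. The fingertip readings gave about 31 mm of lug travel and the top view about 35 mm, where 32–40 mm was expected. I relied on the nose position and the hard stop.
- **Force:** the highest measured, 47 N, was through the fingertips at post 3. That is well under the 120 N wrist limit. I saw no sign of the gripper body touching anything.
- **Other items:** the arm stayed well away from the mallet, tape roll and sanding block. I did not measure them again at the end.

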